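Set the belt sander to its fifth speed and start it

TASK

Set the bench belt sander to its fifth speed and start it. With a fingertip push the bar handle of the speed selector round clockwise, click by click, until it rests at the fifth of its seven marks (the shortest is the first), and only then press the low round start button right in and let it go. Push the handle from one side without gripping it, never press the mushroom-headed stop button, and leave the loose things on the bench as they lie.

Things in the scene. Friction and masses are not known exactly. Their poses are not given: they have to be found in the camera images.
- sander: fixed bench belt sander with a grey control box at its right end as the robot sees it. Origin: on the bench under the box's middle; x away from the operator, y to the left, z up. Box 150 (x) by 280 (y) mm, its level top 85 mm up, with the selector at its right and two buttons at its left. The green sander begins at y = +270 mm and is up to 240 mm high; bracket and conduit between them reach 65 mm.
- selector_axis (a point): on the speed selector's upright axis, level with the box top (sander frame: -15, -60 mm); turns with the handle, y axis to the pointed end. Black bar handle 14 mm wide, tail 27 mm and point 36 mm from the axis (parallel-sided to 29 mm), from 8 to 29 mm above the box top, on a round skirt of 21 mm radius, 9 mm high; a white line on top leads to the point. No other thing on the box within 100 mm.
- first_mark (a point): inner end of the first and shortest of seven dark radial marks on the box top around the selector: 42 mm from its axis, towards the sander's +y (left). The others follow clockwise as seen from above, 30 degrees apart, each longer than the one before (4 to 16 mm): the fourth lies straight along the sander's +x, the fifth 30 degrees clockwise of that.
- selector_tip (a point): the pointed end of the selector's handle, at its top: 36 mm from the axis, 29 mm above the box top
- selector (a joint): angle of the speed selector, rad: 0 at the first mark, growing clockwise seen from above, 0.5236 a click, so 2.094 at the fifth mark; end stops just past the first and seventh. Starts anywhere from first to third. Spring clicks: pushed past midway between two marks it snaps on to the next by itself and rests there; a click takes about 0.13 N m, some 5 N at 26 mm from the axis.
- start_button (a joint): travel of the start button, m: 0 out, 0.005 fully in; a spring pushes it out again; fully in takes 5 N
- start_button_top (a point): centre of the top of the start button: plain low black round button, 30 mm across, on a 46 mm steel collar 12 mm high, farther from the operator of the two buttons (at +35, +80 mm in the sander's frame); its top stands 21 mm above the box top and 9 mm above its collar
- stop_button (a joint): travel of the stop button, m: 0 out, 0.005 fully in
- stop_button_top (a point): centre of the top of the stop button: black mushroom head 40 mm across on a narrower stem, its top 29 mm above the box top, nearer to the operator (at -35, +80 mm in the sander's frame). Leave alone.
- blank_a: chopstick blank lying on the bench, a square wooden stick 240 mm long tapering from 12 to 7 mm, with a dark strip along the thick end's top; origin at its underside's middle, x along it towards the thin end. Loose bystander.
- blank_b: chopstick blank lying on the bench, a square wooden stick 240 mm long tapering from 12 to 7 mm, with a dark strip along the thick end's top; origin at its underside's middle, x along it towards the thin end. Loose bystander.
- sanding_block: cork sanding block on the bench, 58 x 97 x 33 mm, origin under its middle, long side along its y. Loose bystander.
- wax_tin: round steel wax tin standing on the bench behind the control box, 71 mm across, 40 mm high, origin under its middle. Loose bystander.

How it is judged:
By the outcome, as a careful person would: the job done as asked, in the order asked, and still so for the second after the job is handed in, with the robot touching nothing.
It also fails if it takes over 51 s, if anything falls off the work surface, if the arm or the gripper's body presses on something with over 40 N, if the wrist force passes 120 N, or if a joint passes its speed limit or range.

ROBOT

A 6-joint arm with a two-finger parallel gripper is mounted at the origin on the work surface. World frame = base frame: x ahead of the robot, y to its left, z up, the work surface at z = 0. Lengths are in m, angles in rad, forces in N, time in s.
With the tool pointing down it reaches from about 0.325 to 0.9 m from the base axis. Payload 6.1 kg.
Tool frame: the origin (TCP) lies midway between the tips of the shut fingers; the grasp point (between the pads) lies 19 mm behind it (arm.hold_point_z is the z of the grasp point in the tool frame, in m); z points along the fingers, y is the direction in which the jaws open and shut (so a half turn about z gives the same grasp; the last joint's range is limited). The gripper opens to 85 mm and grips with 20 to 120 N. Pads are 22 mm wide; open, the fingers measure 114 mm over their backs; the gripper's body (76 mm by 85 mm) begins 54 mm behind the grasp point. The pads swing forward as they close: fully open they stand 13 mm farther back than shut.
Start: joints at [1.067, 0.22, 1.526, -0, 1.395, -0.126], TCP at [0.231, 0.581, 0.231] pointing down, gripper open.
Joint ranges: [-2.98, 2.98], [-0.91, 2.08], [0.09, 2.57], [-1.24, 4.39], [0.2, 2.65], [-2.68, 2.68]. Speed limits (rad/s): [2.57, 2.57, 3.01, 3.14, 3.14, 3.14].

INTERFACE

Orientations are given as a rotation vector (axis times angle).
In Python, from bench import telemetry, cams, job_done, arm gives the robot as it stands.
- The arm moves only by the shell command python3 -m inch 'ROWS' [FORCE]. ROWS is JSON, a list of rows, each a list of 3 entries, a list of its own where there are three numbers: the finger opening in mm, from 0 to 85.4, then the shift along the tool's x, y, z in mm, then the turn about the tool's z in rad. In form: [[grip, [dx, dy, dz], twist], ...]. A call has exactly 8 rows; each row shifts and turns the commanded pose from where the row before left it, along the tool's axes as they then stand; what a row does not reach is not made up. A row lasts 1/12 s, in which the tool goes at most 41.7 mm and 7.16 degrees, less where a joint would pass 70% of its speed; a pose out of reach is approached as far as the arm can. A call with a gripper value outside its range is refused whole. The fingers move at their own pace and stop on an object; FORCE is the grip in N (left out, the last holds). Time passes only in rows, so rows that do not move let the fingers close, or fill a call up. It gives the time, the measured TCP pose, the force and the opening at its end, in the units of the state.
- telemetry.get_state(): the state, without advancing time (a new reading comes with each control period).
- cams.snapshot(name): name is "scene" or "top" or "wrist"; returns a dict with "image" (480x640x3 uint8, blue, green, red), "fx", "fy", "cx", "cy" (pixels), "k1" (the pictures are not rectified: a ray, as slopes to the right and down, at radius r is drawn at 1 + k1 r^2 times it, then the intrinsics apply), "rvec" (rotation vector, rad) and "tvec" (3), from world to camera coordinates, as OpenCV has them. Camera axes: x right, y down, z forward; pixel columns grow to the right and rows downward; lengths in m; the calibration is good to about 2 mm. A picture is of the moment at which its call begins. There is no depth.
- job_done(): hands the job in, once; it reports no verdict.
The state is a dict: "time_s": time; "joint_pos": joint angles; "qvel": joint speeds; "joint_efforts": joint torques, N m; "tool_pos": TCP position; "ee_rot": TCP orientation; "contact_force": force on the tool from outside, world axes, zero at the start; "torque": the same for the moment, N m; "opening": opening from 0.0 (shut) to 1.0 (fully open).
Only numpy, scipy, OpenCV 4.12 (cv2) and the standard library are available. Lean on these libraries where they do the work, as an engineer would, in place of code of your own. Each camera call takes 0.05 s, during which the arm holds its last target.

## Working session

There is one attempt and no reset: what is moved stays moved. The work goes in short steps, Python scripts to look and compute and a shell command to move; the robot and the scene stay as the last step left them, time stands still between calls to the robot, and variables do not carry over. Pictures are saved under pics/ and viewed, and the job is handed in when it is done.

```bash
mkdir -p pics; ls; python3 - <<'E'
from bench import telemetry, cams, arm
import cv2
s=telemetry.get_state(); print(s)
for n in ["scene","top"]:
    c=cams.snapshot(n); cv2.imwrite(f"pics/{n}0.png",c["image"]); print(n,{k:v for k,v in c.items() if k!="image"})
E
```

```text
pics
{'time_s': 0.0, 'joint_pos': array([ 1.06690594e+00,  2.21234951e-01,  1.52761568e+00,  1.04448199e-05,
        1.39469112e+00, -1.26147833e-01]), 'qvel': array([ 3.76622572e-06,  5.64799098e-05, -1.05730406e-03, -1.33774749e-04,
        9.84796651e-04,  4.25758894e-04]), 'joint_efforts': array([-2.29751742e-03, -4.96897674e+01, -3.89398205e+01, -3.77163678e-04,
        1.11148847e-02,  1.59312401e-05]), 'tool_pos': array([0.23024859, 0.58039289, 0.23019135]), 'ee_rot': array([-5.89722540e-01, -3.08512039e+00,  2.90539631e-03]), 'contact_force': array([0.52915204, 0.59547665, 0.29737459]), 'torque': array([ 0.00744476,  0.00269639, -0.05639744]), 'opening': 1.0006293335399103}
scene {'fx': 524.8279270017221, 'fy': 524.8279270017221, 'cx': 309.5126915657119, 'cy': 234.27843946483412, 'k1': -0.12864334017049553, 'rvec': array([ 1.33859265,  2.220189  , -0.9254221 ]), 'tvec': array([ 0.42399716, -0.23308183,  1.25275626])}
top {'fx': 526.213234827459, 'fy': 526.213234827459, 'cx': 327.9510499376919, 'cy': 238.87492855994833, 'k1': -0.1549855476787051, 'rvec': array([ 2.15287174, -2.12059972,  0.16045794]), 'tvec': array([-0.19002353,  0.57241184,  0.84731984])}
```

View pics/scene0.png

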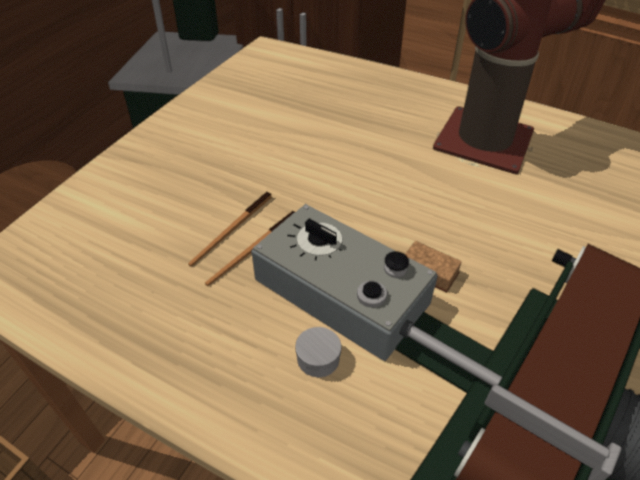

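View pics/top0.png

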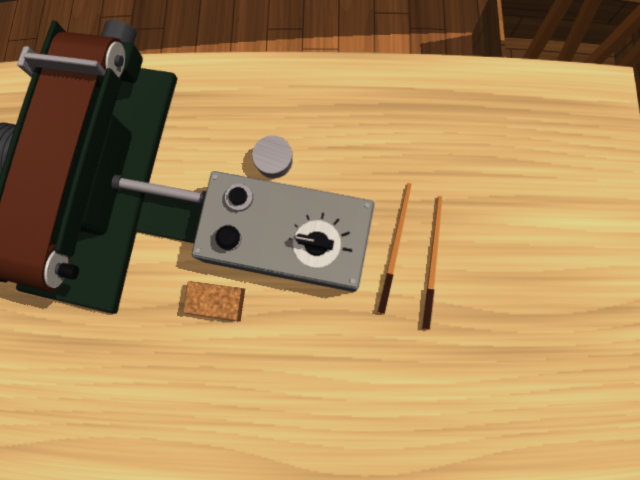

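The top view shows the box with its corners at about (215,172), (374,201), (358,290) and (193,257). The start button is at (237,197), the stop at (228,238) and the selector at about (317,243), with the handle pointing left near the first mark. I'll measure these next.

```bash
cat > h.py <<'E'
import numpy as np, cv2
from bench import cams
def ray(c,uv):
    p=np.array([(uv[0]-c["cx"])/c["fx"],(uv[1]-c["cy"])/c["fy"]]); q=p.copy()
    for _ in range(20): q=p/(1+c["k1"]*(q@q))
    R=cv2.Rodrigues(c["rvec"])[0]; return -R.T@c["tvec"], R.T@np.r_[q,1]
def onz(c,uv,z):
    o,d=ray(c,uv); return o+d*(z-o[2])/d[2]
def proj(c,P):
    R=cv2.Rodrigues(c["rvec"])[0]; X=R@np.asarray(P)+c["tvec"]; q=X[:2]/X[2]; q=q*(1+c["k1"]*(q@q))
    return np.array([c["fx"]*q[0]+c["cx"],c["fy"]*q[1]+c["cy"]])
E
python3 - <<'E'
from h import *
c=cams.snapshot("top"); im=c["image"]
hsv=cv2.cvtColor(im,cv2.COLOR_BGR2HSV)
g=((hsv[...,1]<45)&(hsv[...,2]>80)).astype(np.uint8)*255
g[:, :190]=0; g[:165]=0; g[300:]=0; g[:,390:]=0
g=cv2.morphologyEx(g,cv2.MORPH_CLOSE,np.ones((25,25)))
g=cv2.morphologyEx(g,cv2.MORPH_OPEN,np.ones((31,31)))
cn=max(cv2.findContours(g,0,1)[0],key=cv2.contourArea)
W=np.array([onz(c,p[0].astype(float),.085)[:2] for p in cn])
r=cv2.minAreaRect((W*1000).astype(np.float32)); print(r, cv2.boxPoints(r))
for n,uv,z in [("start",(237,196),.106),("stop",(228,238),.114),("sel",(317,243),.094)]: print(n,onz(c,uv,z))
cv2.imwrite("pics/crop.png",cv2.resize(im[165:300,185:385],None,fx=4,fy=4,interpolation=cv2.INTER_CUBIC))
s=cams.snapshot("scene"); cv2.imwrite("pics/crops.png",cv2.resize(s["image"][195:365,245:445],None,fx=3.5,fy=3.5,interpolation=cv2.INTER_CUBIC))
E
```

```text
((603.2012329101562, -104.53738403320312), (287.12652587890625, 179.25094604492188), 80.05338287353516) [[ 490.12515  -230.4617  ]
 [ 666.68176  -261.42383 ]
 [ 716.27734    21.386932]
 [ 539.7207     52.34906 ]]
start [ 0.63311756 -0.03457166  0.106     ]
stop [ 0.56331843 -0.02481592  0.114     ]
sel [ 0.56045975 -0.16436383  0.094     ]
```

View pics/crop.png

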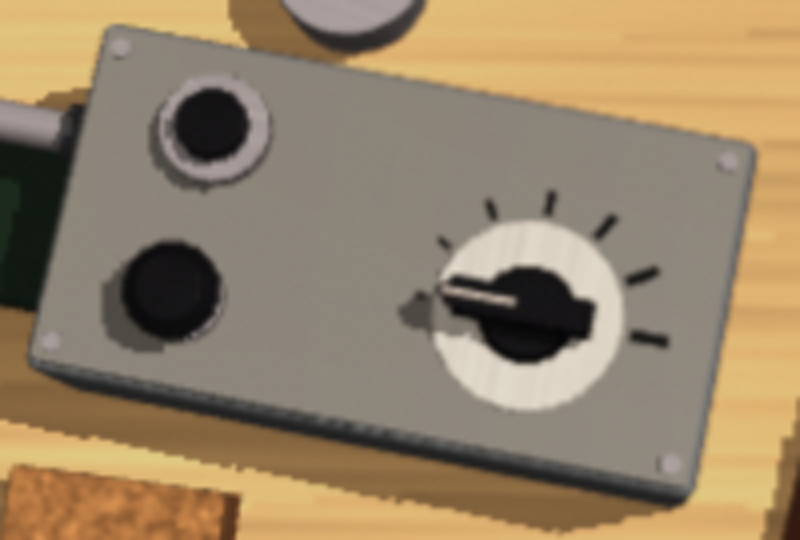

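View pics/crops.png

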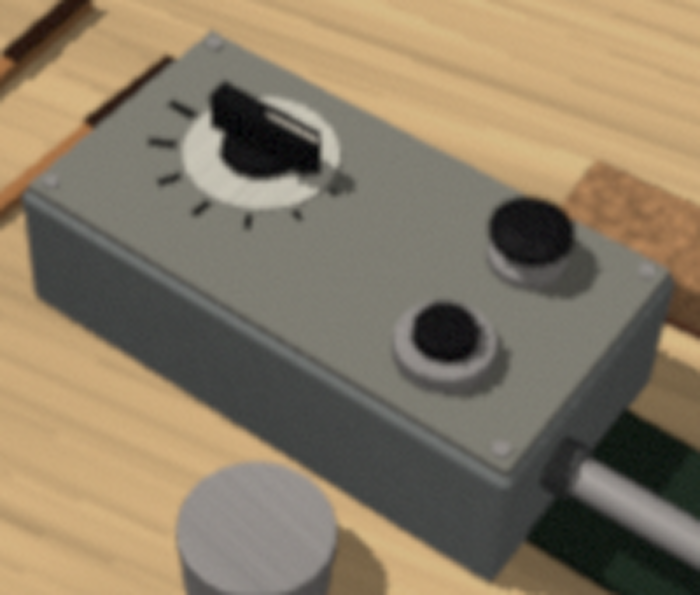

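```bash
cat > pose.py <<'E'
from h import *
def P(u,v): return (185+(u+.5)/4-.5,165+(v+.5)/4-.5)
def S(u,v): return (245+(u+.5)/3.5-.5,195+(v+.5)/3.5-.5)
t=cams.snapshot("top"); s=cams.snapshot("scene")
M=[("start",.106,(35,80),(211,124),(445,331)),("stop",.114,(-35,80),(171,290),(531,230)),
("dial",.0855,(-15,-60),(531,315),(261,152)),("cFL",.085,(75,140),(112,25),(497,478)),("cFR",.085,(75,-140),(755,148),(28,197)),
("cNL",.085,(-75,140),(30,363),(668,275)),("cNR",.085,(-75,-140),(690,492),(211,35))]
A=[];B=[]
for n,z,m,a,b in M:
    wa=onz(t,P(*a),z); wb=onz(s,S(*b),z); print(n,wa.round(4),wb.round(4)); A+=[m,m]; B+=[wa[:2]*1000,wb[:2]*1000]
A=np.array(A,float);B=np.array(B)
def fit(A,B):
    a=A.mean(0);b=B.mean(0);H=(A-a).T@(B-b);th=np.arctan2(H[0,1]-H[1,0],H[0,0]+H[1,1])
    R=np.array([[np.cos(th),-np.sin(th)],[np.sin(th),np.cos(th)]]);tt=b-R@a;return th,R,tt,(B-(A@R.T+tt))
for k in (slice(0,None,2),slice(1,None,2),slice(None)):
    th,R,tt,res=fit(A[k],B[k]); print(np.degrees(th),tt,res.round(1).tolist())
E
python3 pose.py
```

```text
start [ 0.6337 -0.0352  0.106 ] [ 0.6397 -0.0319  0.106 ]
stop [ 0.5647 -0.0238  0.114 ] [ 0.5746 -0.0185  0.114 ]
dial [ 0.5611 -0.1647  0.0855] [ 0.562  -0.1614  0.0855]
cFL [0.6809 0.0126 0.085 ] [0.6859 0.0136 0.085 ]
cFR [ 0.6316 -0.2551  0.085 ] [ 0.6401 -0.2467  0.085 ]
cNL [0.5384 0.039  0.085 ] [0.5456 0.0414 0.085 ]
cNR [ 0.4908 -0.2294  0.085 ] [ 0.4974 -0.2241  0.085 ]
-10.184858957711945 [ 585.47428797 -108.22476533] [[-0.3, 0.5], [-0.5, -0.5], [1.0, -0.1], [-3.1, -3.7], [-2.9, 4.2], [2.0, -3.8], [3.9, 3.3]]
-10.36669449082466 [ 591.72263759 -104.09239843] [[-0.9, -0.2], [2.9, 0.6], [-4.1, -1.0], [-4.8, -6.5], [-0.2, 8.6], [2.4, -5.7], [4.7, 4.2]]
-10.275208307159447 [ 588.59860547 -106.15860442] [[-3.6, -1.5], [2.4, 1.8], [-3.7, -2.6], [6.2, 2.7], [-2.0, -2.2], [-1.1, 1.1], [-6.5, -5.6], [-1.5, -4.6], [-5.8, 2.2], [2.6, 10.6], [-1.4, -5.9], [5.8, -3.6], [0.9, 1.1], [7.6, 6.4]]
```

Both views show the handle at the first mark, with all six of the other marks free. The two views differ by 3–6 mm, so I'll refine with the wrist camera and by checking the fingertip against the handle. First I'll lift, shut the fingers and travel to above the selector.

```bash
python3 -m inch '[[0,[-22,-22,-13],0],[0,[-22,-22,-13],0],[0,[-22,-22,-13],0],[0,[-22,-22,-13],0],[0,[-22,-22,-13],0],[0,[-22,-22,-13],0],[0,[-22,-22,-13],0],[0,[-22,-22,-13],0]]' 30
python3 -m inch '[[0,[-22,-22,0],0],[0,[-22,-22,0],0],[0,[-22,-22,0],0],[0,[-22,-22,0],0],[0,[-22,-22,0],0],[0,[-22,-22,0],0],[0,[-22,-22,0],0],[0,[-22,-22,0],0]]'
python3 -m inch '[[0,[-22,-22,0],0],[0,[-22,-22,0],0],[0,[-22,-22,0],0],[0,[-22,-22,0],0],[0,[-22,-22,0],0],[0,[-22,-22,0],0],[0,[-22,-22,0],0],[0,[0,0,0],0]]'
python3 - <<'E'
from h import *
for n in ("wrist","scene","top"):
    c=cams.snapshot(n); cv2.imwrite(f"pics/{n}1.png",c["image"])
E
```

```text
time_s: 0.97
tool_pos: [0.3294, 0.351, 0.336]
ee_rot: [0.589, 3.086, 0.0]
contact_force: [0.3, 0.1, 0.2]
opening: -0.001
time_s: 1.63
tool_pos: [0.4282, 0.1224, 0.3355]
ee_rot: [0.59, 3.085, 0.0]
contact_force: [-0.2, 0.6, -0.4]
opening: -0.002
time_s: 2.3
tool_pos: [0.5153, -0.0806, 0.3347]
ee_rot: [0.596, 3.084, -0.003]
contact_force: [-0.6, -0.2, 1.2]
opening: -0.0
```

View pics/wrist1.png

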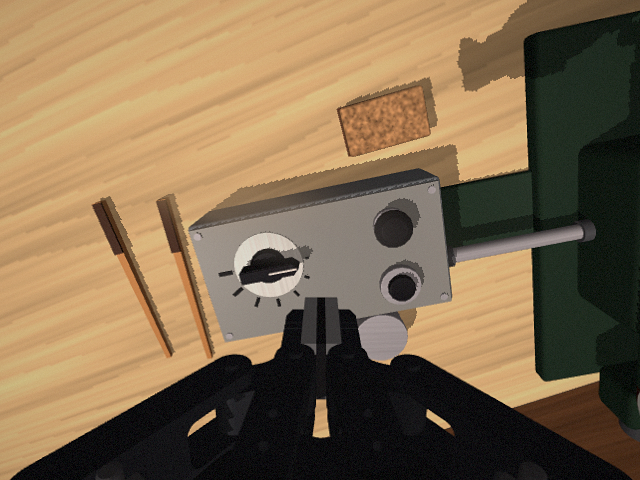

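View pics/scene1.png

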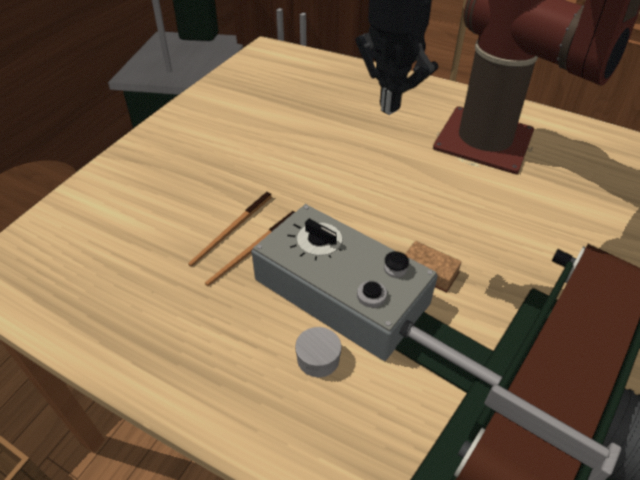

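The wrist view shows the dial centred near (268,264), the handle pointing to the first mark, the start button at (403,288) and the stop at (394,228). I'll use it as a third measurement.

```bash
python3 - <<'E'
from h import *
from pose import fit,s as sc,t as tp
c=cams.snapshot("wrist"); im=c["image"]
hsv=cv2.cvtColor(im,cv2.COLOR_BGR2HSV)
w=((hsv[...,1]<50)&(hsv[...,2]>185)).astype(np.uint8)*255
k=max(cv2.findContours(w[200:320,220:320],0,1)[0],key=cv2.contourArea).reshape(-1,2)+[220,200]
h=cv2.convexHull(k); el=cv2.fitEllipse(h); print("dial",el)
pts={"dial":el[0]}
b=(hsv[...,2]<60).astype(np.uint8)*255
for n,(x,y) in {"start":(403,288),"stop":(394,228)}.items():
    sub=b[y-26:y+26,x-30:x+30]; q=max(cv2.findContours(sub,0,1)[0],key=cv2.contourArea); e=cv2.fitEllipse(q); pts[n]=(e[0][0]+x-30,e[0][1]+y-26); print(n,pts[n],e[1])
m={"dial":(-15,-60,.0855),"start":(35,80,.106),"stop":(-35,80,.114)}
A=[];B=[]
for n in pts:
    W=onz(c,pts[n],m[n][2]); print(n,W.round(4)); A.append(m[n][:2]);B.append(W[:2]*1000)
th,R,tt,res=fit(np.array(A,float),np.array(B)); print(np.degrees(th),tt,res.round(1).tolist())
o,_=ray(c,(320,240)); print("cam",o)
from bench import telemetry
print("tcp px",proj(c,telemetry.get_state()["tool_pos"]),proj(sc,telemetry.get_state()["tool_pos"]))
cv2.imwrite("pics/wc.png",cv2.resize(im[200:360,200:440],None,fx=3.3,fy=3.3,interpolation=cv2.INTER_CUBIC))
s=cams.snapshot("scene")["image"];cv2.imwrite("pics/sc.png",cv2.resize(s[20:140,330:480],None,fx=4,fy=4,interpolation=cv2.INTER_CUBIC))
E
```

```text
start [ 0.6337 -0.0352  0.106 ] [ 0.6397 -0.0319  0.106 ]
stop [ 0.5647 -0.0238  0.114 ] [ 0.5746 -0.0185  0.114 ]
dial [ 0.5611 -0.1647  0.0855] [ 0.562  -0.1614  0.0855]
cFL [0.6809 0.0126 0.085 ] [0.6859 0.0136 0.085 ]
cFR [ 0.6316 -0.2551  0.085 ] [ 0.6401 -0.2467  0.085 ]
cNL [0.5384 0.039  0.085 ] [0.5456 0.0414 0.085 ]
cNR [ 0.4908 -0.2294  0.085 ] [ 0.4974 -0.2241  0.085 ]
-10.184858957711945 [ 585.47428797 -108.22476533] [[-0.3, 0.5], [-0.5, -0.5], [1.0, -0.1], [-3.1, -3.7], [-2.9, 4.2], [2.0, -3.8], [3.9, 3.3]]
-10.36669449082466 [ 591.72263759 -104.09239843] [[-0.9, -0.2], [2.9, 0.6], [-4.1, -1.0], [-4.8, -6.5], [-0.2, 8.6], [2.4, -5.7], [4.7, 4.2]]
-10.275208307159447 [ 588.59860547 -106.15860442] [[-3.6, -1.5], [2.4, 1.8], [-3.7, -2.6], [6.2, 2.7], [-2.0, -2.2], [-1.1, 1.1], [-6.5, -5.6], [-1.5, -4.6], [-5.8, 2.2], [2.6, 10.6], [-1.4, -5.9], [5.8, -3.6], [0.9, 1.1], [7.6, 6.4]]
dial ((262.97186279296875, 266.2737121582031), (61.835636138916016, 68.26899719238281), 101.09822082519531)
start (396.0908451080322, 290.0636177062988) (25.666519165039062, 26.341751098632812)
stop (387.99828910827637, 231.3583698272705) (35.9229850769043, 37.831790924072266)
dial [ 0.5613 -0.1634  0.0855]
start [ 0.6334 -0.0345  0.106 ]
stop [ 0.5646 -0.0222  0.114 ]
-9.59615318400856 [ 585.81185137 -107.04956261] [[0.3, 0.4], [-0.2, -0.5], [-0.0, 0.1]]
cam [ 0.4420084  -0.04623083  0.47716745]
tcp px [320.47878029 314.19628   ] [391.0079454  110.49595346]
```

View pics/wc.png

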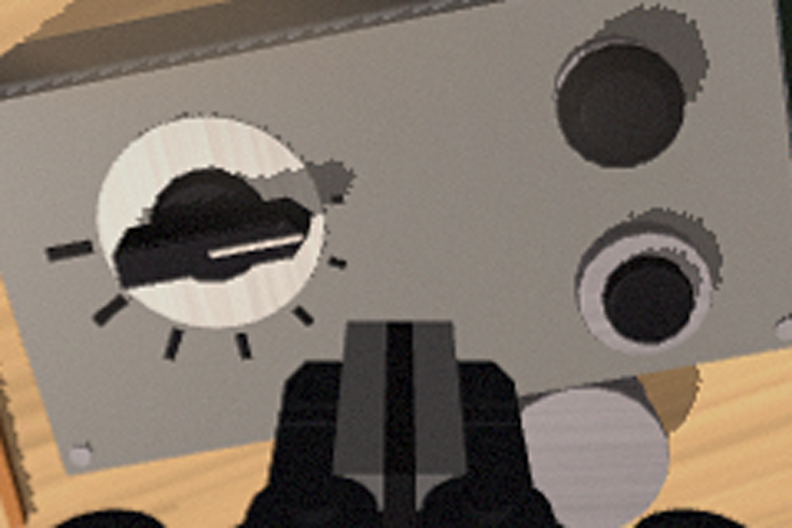

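View pics/sc.png

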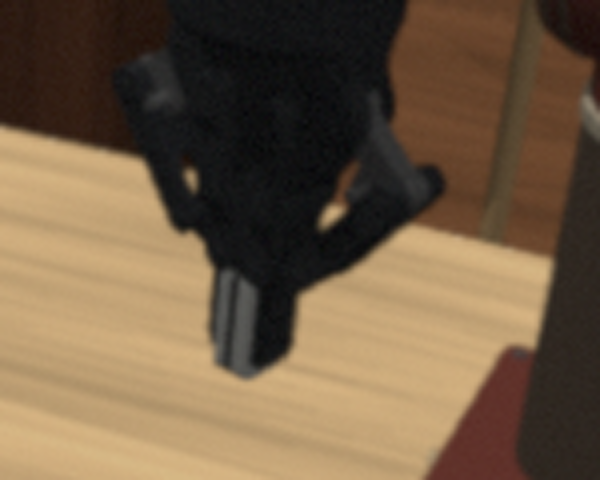

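Wrist and top agree to about 1.5 mm, while the scene camera is a few mm off. I take the axis as (0.561,-0.164) and the yaw as -10°. Next I'll work out the approach shift.

```bash
cat > go.py <<'E'
import sys,numpy as np,cv2
from bench import telemetry
def rel(target,yaw):
    s=telemetry.get_state(); R=cv2.Rodrigues(s["ee_rot"])[0]
    y=np.degrees(np.arctan2(R[1,0],R[0,0]))
    print("tcp",s["tool_pos"].round(4),"yaw",y.round(2),"j",s["joint_pos"].round(2),"F",s["contact_force"].round(1))
    print("tool shift mm",(R.T@(np.array(target)-s["tool_pos"])*1000).round(1),"twist",np.radians((y-yaw+180)%360-180).round(3))
if __name__=="__main__": a=list(map(float,sys.argv[1:])); rel(a[:3],a[3])
E
python3 go.py .5336 -.1307 .18 170
```

```text
tcp [ 0.514  -0.0749  0.3356] yaw 158.44 j [-0.3  -0.08  1.65  0.    1.57 -1.49] F [-0.1  0.  -0.4]
tool shift mm [-38.6 -44.7 155.6] twist -0.202
```

```bash
python3 -m inch '[[0,[-5,-6,20],-0.05],[0,[-5,-6,20],-0.05],[0,[-5,-6,20],-0.05],[0,[-5,-6,20],-0.05],[0,[-5,-6,20],0],[0,[-5,-6,20],0],[0,[-5,-6,20],0],[0,[0,0,0],0]]'; python3 -m inch '[[0,[0,0,0],0],[0,[0,0,0],0],[0,[0,0,0],0],[0,[0,0,0],0],[0,[0,0,0],0],[0,[0,0,0],0],[0,[0,0,0],0],[0,[0,0,0],0]]';python3 go.py .5336 -.1307 .102 170
python3 - <<'E'
from h import *
c=cams.snapshot("wrist"); cv2.imwrite("pics/w2.png",c["image"])
E
```

```text
time_s: 3.32
tool_pos: [0.5356, -0.1243, 0.191]
ee_rot: [-0.278, -3.123, -0.002]
contact_force: [-2.3, 0.8, -0.6]
opening: 0.0
time_s: 3.98
tool_pos: [0.5377, -0.1252, 0.1955]
ee_rot: [0.279, 3.129, -0.0]
contact_force: [-0.3, -0.1, -0.0]
opening: 0.001
tcp [ 0.5377 -0.1252  0.1955] yaw 169.81 j [-0.37  0.07  1.76  0.    1.31 -1.76] F [-0.3 -0.1 -0. ]
tool shift mm [ 3.1 -6.1 93.5] twist -0.003
```

View pics/w2.png

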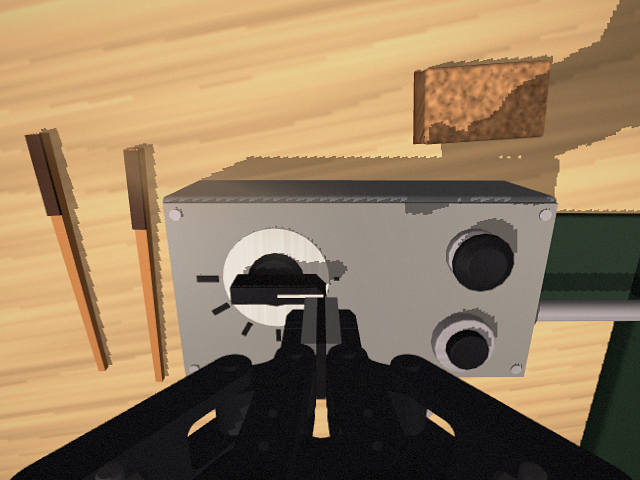

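Box edges are level in the view (yaw right), and the dial is at (277,277). The fingertip is on the tip's side. Next I descend beside the handle.

```bash
python3 -m inch '[[0,[2,-2,16],0],[0,[2,-2,16],0],[0,[0,-2,16],0],[0,[0,0,16],0],[0,[0,0,16],0],[0,[0,0,13],0],[0,[0,0,0],0],[0,[0,0,0],0]]'; python3 go.py .5336 -.1307 .102 170
python3 - <<'E'
from h import *
c=cams.snapshot("wrist"); cv2.imwrite("pics/w3.png",c["image"])
c=cams.snapshot("scene"); cv2.imwrite("pics/s3.png",cv2.resize(c["image"][150:350,230:470],None,fx=3.3,fy=3,interpolation=cv2.INTER_CUBIC))
E
```

```text
time_s: 4.7
tool_pos: [0.5322, -0.1302, 0.1016]
ee_rot: [-0.279, -3.127, -0.001]
contact_force: [-0.1, 0.2, 0.4]
opening: 0.002
tcp [ 0.5322 -0.1302  0.1016] yaw 169.81 j [-0.38  0.17  1.84  0.    1.13 -1.78] F [-0.1  0.2  0.4]
tool shift mm [-1.5 -0.2 -0.4] twist -0.003
```

View pics/w3.png

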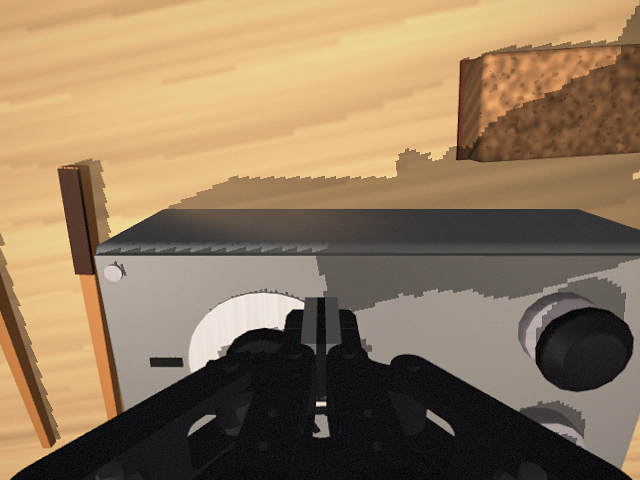

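View pics/s3.png

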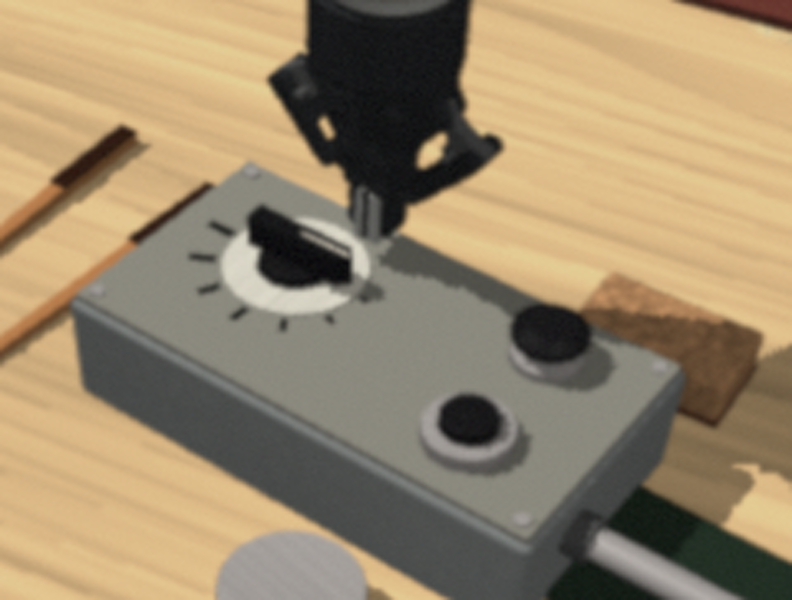

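The finger stands clear in front of the handle near its tip. Now I advance to contact and swing the first click.

```bash
python3 -m inch '[[0,[-6,0,0],0],[0,[-6,0,0],0],[0,[-4,0,0],0],[0,[-2.5,1.5,0],0.087],[0,[-2.5,1.5,0],0.087],[0,[-2.5,1.5,0],0.087],[0,[-2.5,1.5,0],0.087],[0,[0,0,0],0]]'; python3 go.py .5336 -.1307 .102 170
python3 - <<'E'
from h import *
c=cams.snapshot("scene"); cv2.imwrite("pics/s4.png",cv2.resize(c["image"][150:350,230:470],None,fx=3.3,fy=3,interpolation=cv2.INTER_CUBIC))
E
```

```text
time_s: 5.47
tool_pos: [0.5606, -0.1307, 0.1027]
ee_rot: [0.821, 3.032, -0.0]
contact_force: [0.3, 1.0, 0.7]
opening: -0.0
tcp [ 0.5606 -0.1307  0.1027] yaw 149.71 j [-0.37  0.23  1.77  0.    1.14 -1.41] F [0.3 1.  0.7]
tool shift mm [ 23.4 -13.6   0.6] twist -0.354
```

View pics/s4.png

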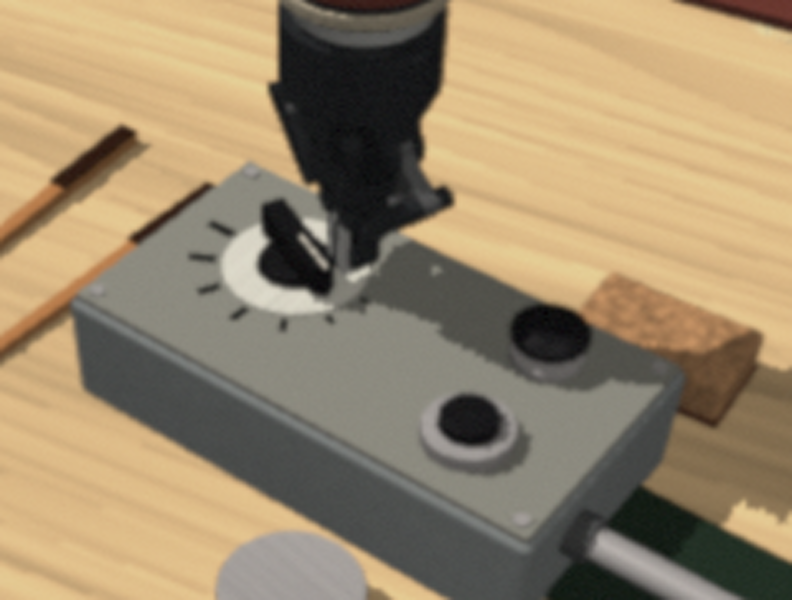

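The handle has snapped to the second mark and force is near zero. The finger sits 20° round with its centre at (17.3, 28.4) mm, as planned. Next is the second click.

```bash
cat > c.py <<'E'
from h import *; from bench import telemetry; import sys
s=telemetry.get_state();R=cv2.Rodrigues(s["ee_rot"])[0];print("finger in tool axes from axis",(R.T@(s["tool_pos"]-[.5612,-.164,.085])*1000).round(1),"swung",(170-np.degrees(np.arctan2(R[1,0],R[0,0]))).round(1),"F",s["contact_force"].round(1))
c=cams.snapshot("scene"); cv2.imwrite(f"pics/{sys.argv[1]}.png",cv2.resize(c["image"][150:350,230:470],None,fx=3.3,fy=3,interpolation=cv2.INTER_CUBIC))
E
python3 -m inch '[[0,[-2.5,1.5,0],0.087],[0,[-2.5,1.5,0],0.087],[0,[-2.5,1.5,0],0.087],[0,[-2.5,1.5,0],0.087],[0,[-2.5,1.5,0],0.087],[0,[-2.5,1.5,0],0.087],[0,[0,0,0],0],[0,[0,0,0],0]]'; python3 c.py s5
```

```text
time_s: 6.18
tool_pos: [0.5771, -0.1343, 0.1025]
ee_rot: [1.565, 2.723, 0.0]
contact_force: [0.0, 0.0, 0.2]
opening: 0.003
finger in tool axes from axis [ 17.7  28.7 -17.5] swung 49.8 F [0.  0.  0.2]
```

View pics/s5.png

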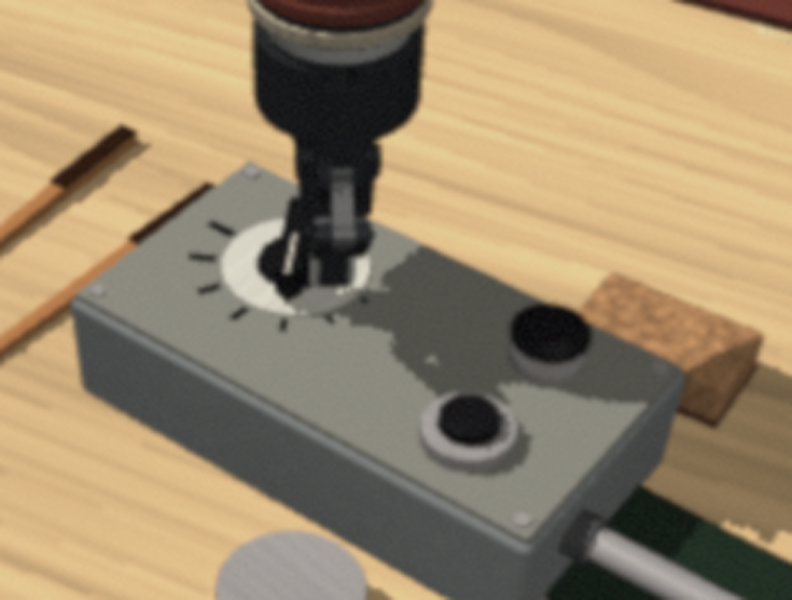

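Now at the third mark (handle toward (284,325)). Next is the third click.

```bash
python3 -m inch '[[0,[-2.5,1.5,0],0.087],[0,[-2.5,1.5,0],0.087],[0,[-2.5,1.5,0],0.087],[0,[-2.5,1.5,0],0.087],[0,[-2.5,1.5,0],0.087],[0,[-2.5,1.5,0],0.087],[0,[0,0,0],0],[0,[0,0,0],0]]'; python3 c.py s6
```

```text
time_s: 6.9
tool_pos: [0.5898, -0.1457, 0.1024]
ee_rot: [2.215, 2.227, 0.0]
contact_force: [-0.6, -0.3, -0.3]
opening: -0.004
finger in tool axes from axis [ 18.1  28.7 -17.4] swung 79.7 F [-0.6 -0.3 -0.3]
```

View pics/s6.png

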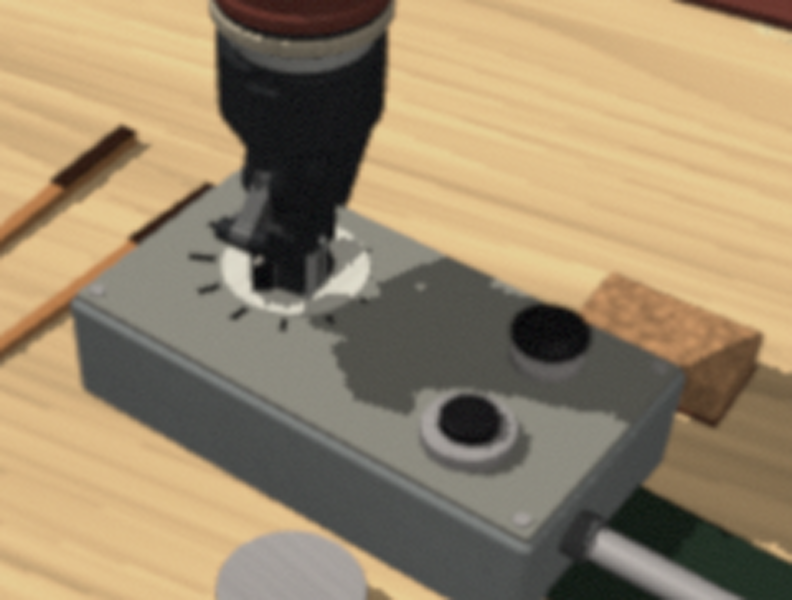

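Now at the fourth mark. This is the last click, and then I back off.

```bash
python3 -m inch '[[0,[-2.5,1.5,0],0.087],[0,[-2.5,1.5,0],0.087],[0,[-2.5,1.5,0],0.087],[0,[-2.5,1.5,0],0.087],[0,[-2.5,1.5,0],0.087],[0,[-2.5,1.5,0],0.087],[0,[0,0,0],0],[0,[0,0,0],0]]'; python3 c.py s7
python3 -m inch '[[0,[6,0,0],0],[0,[6,0,0],0],[0,[6,0,0],0],[0,[0,0,-20],0],[0,[0,0,-30],0],[0,[0,0,-30],0],[0,[30,0,-20],0],[0,[30,0,-20],0]]'; python3 c.py s8
python3 - <<'E'
from h import *
for n in ("wrist","top"):
    c=cams.snapshot(n); cv2.imwrite(f"pics/{n}8.png",c["image"])
E
python3 go.py .634 -.035 .15 80
```

```text
time_s: 7.62
tool_pos: [0.5952, -0.1621, 0.1024]
ee_rot: [2.715, 1.58, 0.0]
contact_force: [0.2, -0.2, -0.2]
opening: -0.001
finger in tool axes from axis [ 18.4  28.6 -17.4] swung 109.6 F [ 0.2 -0.2 -0.2]
time_s: 8.33
tool_pos: [0.6347, -0.0944, 0.2245]
ee_rot: [2.719, 1.571, 0.002]
contact_force: [1.7, 0.2, -0.4]
opening: -0.002
finger in tool axes from axis [  97.    29.2 -139.4] swung 109.9 F [ 1.7  0.2 -0.4]
tcp [ 0.6362 -0.0923  0.225 ] yaw 60.39 j [-0.27  0.26  1.49  0.    1.39  0.25] F [ 0.3  0.  -0.4]
tool shift mm [ 48.6 -30.6  75. ] twist -0.342
```

View pics/s8.png

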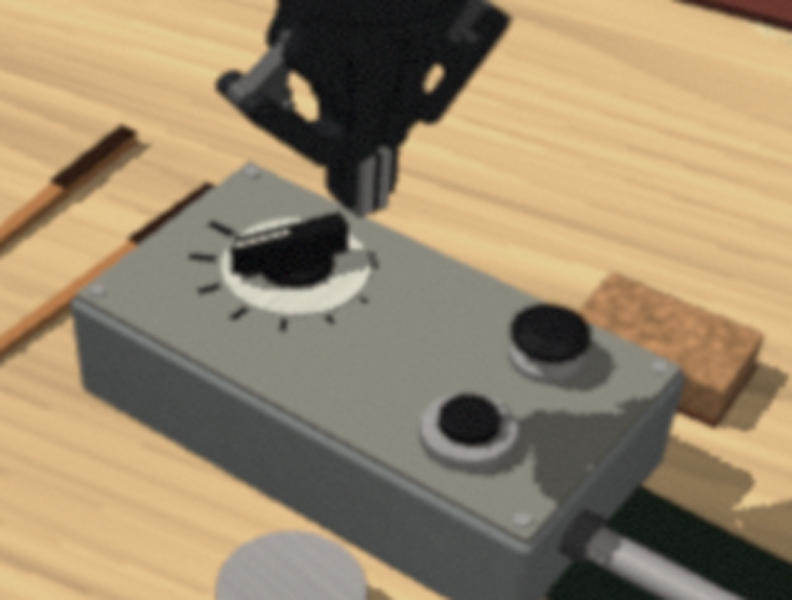

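View pics/wrist8.png

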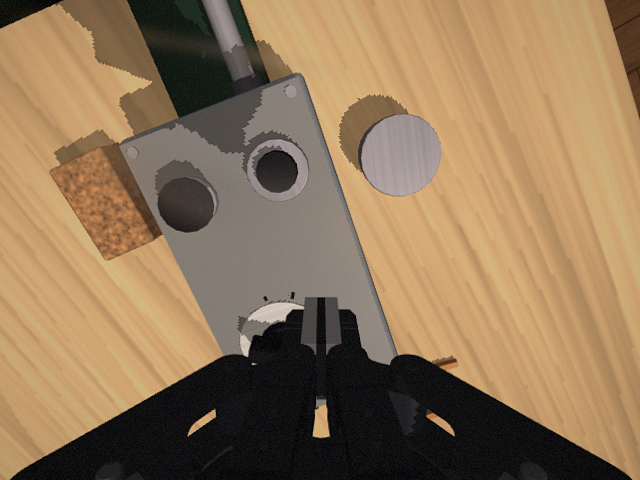

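View pics/top8.png

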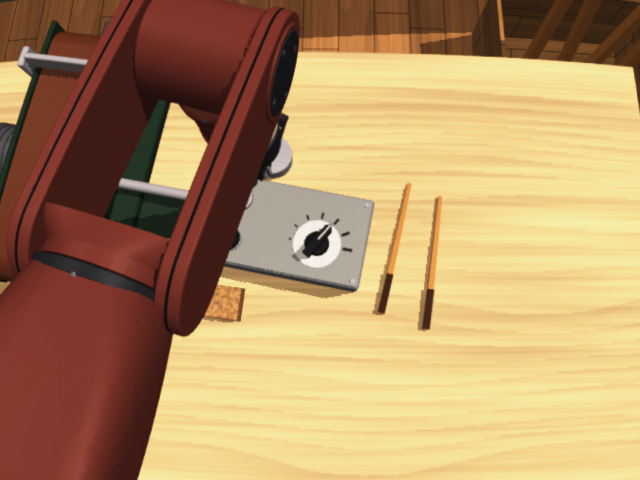

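The top view shows the white line pointing up-right near (330,226), about at the fifth mark. I'll check that numerically and remeasure the start button from this wrist view.

```bash
python3 - <<'E'
from h import *
t=cams.snapshot("top"); im=t["image"]
cv2.imwrite("pics/tz.png",cv2.resize(im[200:280,270:370],None,fx=7,fy=7,interpolation=cv2.INTER_CUBIC))
c=cams.snapshot("wrist"); w=c["image"]; b=(cv2.cvtColor(w,cv2.COLOR_BGR2HSV)[...,2]<50).astype(np.uint8)*255
for n,(x,y),z in [("start",(277,171),.106),("stop",(187,204),.114)]:
    sub=b[y-32:y+32,x-34:x+34]; q=max(cv2.findContours(sub,0,1)[0],key=cv2.contourArea); e=cv2.fitEllipse(q); p=(e[0][0]+x-34,e[0][1]+y-32)
    print(n,p,e[1],onz(c,p,z))
print("collar guess",onz(c,(278,169),.097))
E
```

```text
start (278.66089248657227, 162.12847709655762) (41.28681945800781, 41.925559997558594) [ 0.63793968 -0.03350757  0.106     ]
stop (177.30571365356445, 217.71430206298828) (8.873414993286133, 37.989803314208984) [ 0.55885652 -0.03055083  0.114     ]
collar guess [ 0.6337517  -0.03763797  0.097     ]
```

View pics/tz.png

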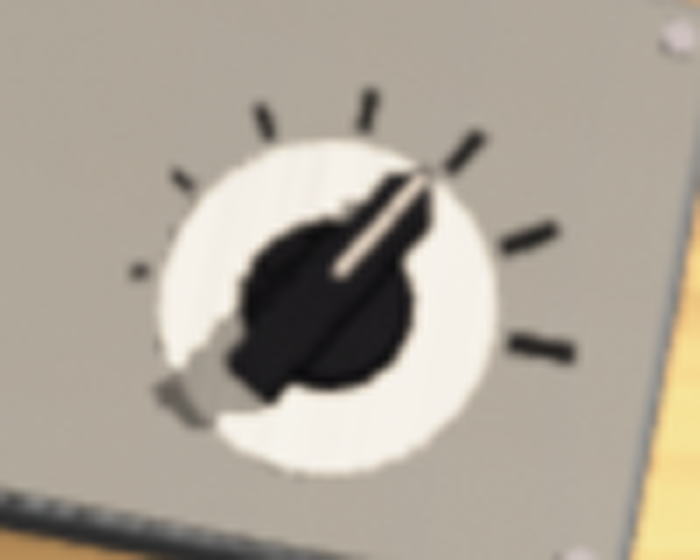

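Seven marks are visible and the handle rests on the fifth. Next I move above the start button.

```bash
python3 -m inch '[[0,[12,-8,0],0],[0,[12,-8,0],0],[0,[12,-8,0],0],[0,[12,-7,0],0],[0,[0,0,25],0],[0,[0,0,25],0],[0,[0,0,25],0],[0,[0,0,20],0]]';python3 -m inch '[[0,[0,0,0],0],[0,[0,0,0],0],[0,[0,0,0],0],[0,[0,0,0],0],[0,[0,0,0],0],[0,[0,0,0],0],[0,[0,0,0],0],[0,[0,0,0],0]]'; python3 go.py .6345 -.0345 .101 60; python3 c.py s9
python3 - <<'E'
from h import *
for n in ("wrist",):
    c=cams.snapshot(n); cv2.imwrite(f"pics/{n}9.png",c["image"])
E
```

```text
time_s: 9.25
tool_pos: [0.63, -0.0356, 0.1253]
ee_rot: [-2.717, -1.575, 0.002]
contact_force: [-0.5, -0.1, -0.3]
opening: -0.001
time_s: 9.92
tool_pos: [0.6312, -0.0374, 0.1279]
ee_rot: [2.718, 1.574, 0.001]
contact_force: [0.2, 0.0, -0.1]
opening: 0.0
tcp [ 0.6312 -0.0374  0.1279] yaw 60.14 j [-0.18  0.33  1.6   0.    1.22  0.34] F [ 0.2  0.  -0.1]
tool shift mm [ 4.1  1.4 26.9] twist 0.002
finger in tool axes from axis [144.7  -2.3 -42.8] swung 109.9 F [ 0.2  0.  -0.1]
```

View pics/s9.png

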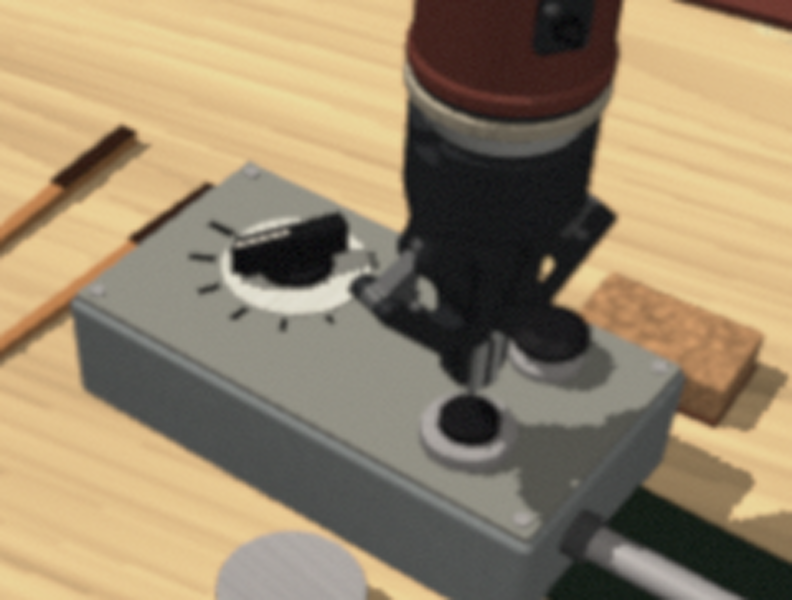

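View pics/wrist9.png

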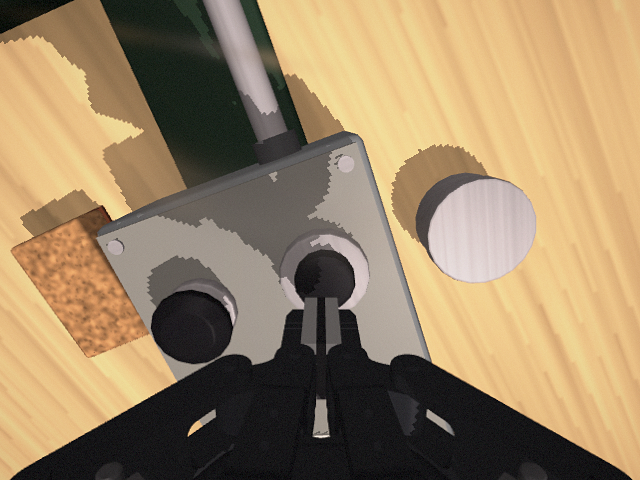

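The tip is centred over the start button after a 4 mm correction. Next I lower it and watch the force.

```bash
python3 -m inch '[[0,[4,1,0],0],[0,[0,0,8],0],[0,[0,0,8],0],[0,[0,0,3],0],[0,[0,0,2],0],[0,[0,0,2],0],[0,[0,0,2],0],[0,[0,0,0],0]]'; python3 c.py s10
```

```text
time_s: 10.68
tool_pos: [0.6335, -0.0342, 0.1022]
ee_rot: [-2.718, -1.574, 0.001]
contact_force: [-4.0, 0.6, 3.9]
opening: 0.002
finger in tool axes from axis [148.6  -1.9 -17.2] swung 109.8 F [-4.   0.6  3.9]
```

View pics/s10.png

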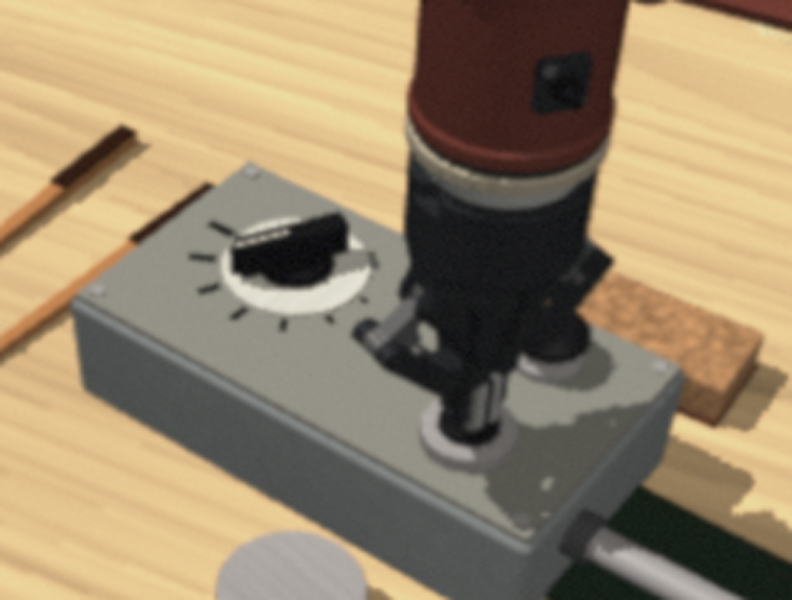

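Contact is made at z 0.102 with 4 N, so the button is nearly in. I'll press on until it bottoms.

```bash
python3 -m inch '[[0,[0,0,1],0],[0,[0,0,1],0],[0,[0,0,1],0],[0,[0,0,0],0],[0,[0,0,0],0],[0,[0,0,0],0],[0,[0,0,0],0],[0,[0,0,0],0]]'; python3 go.py .6345 -.0345 .101 60
```

```text
time_s: 11.4
tool_pos: [0.6341, -0.0343, 0.101]
ee_rot: [2.718, 1.574, 0.001]
contact_force: [-6.8, 1.5, 11.5]
opening: 0.002
tcp [ 0.6341 -0.0343  0.101 ] yaw 60.16 j [-0.18  0.36  1.61 -0.    1.17  0.34] F [-6.8  1.5 11.5]
tool shift mm [0.  0.4 0. ] twist 0.003
```

At z 0.1010 and 11.5 N, this matches the fully-in height, and the force is well above the 5 N spring. I'll press slightly firmer to confirm the stop, then release and lift.

```bash
python3 -m inch '[[0,[0,0,1],0],[0,[0,0,1],0],[0,[0,0,0],0],[0,[0,0,0],0],[0,[0,0,0],0],[0,[0,0,0],0],[0,[0,0,0],0],[0,[0,0,0],0]]'
python3 -m inch '[[0,[0,0,-5],0],[0,[0,0,-10],0],[0,[0,0,-20],0],[0,[0,0,-25],0],[0,[0,0,-25],0],[0,[0,0,-25],0],[0,[0,0,-25],0],[0,[0,0,-25],0]]'
python3 -m inch '[[0,[20,0,0],0],[0,[20,0,0],0],[0,[0,0,0],0],[0,[0,0,0],0],[0,[0,0,0],0],[0,[0,0,0],0],[0,[0,0,0],0],[0,[0,0,0],0]]'; python3 c.py s11
python3 - <<'E'
from h import *
for n in ("wrist","top","scene"):
    c=cams.snapshot(n); cv2.imwrite(f"pics/{n}11.png",c["image"])
E
```

```text
time_s: 12.07
tool_pos: [0.6342, -0.0343, 0.1008]
ee_rot: [2.718, 1.574, 0.001]
contact_force: [-12.4, 2.0, 20.7]
opening: -0.0
time_s: 12.73
tool_pos: [0.6341, -0.0344, 0.2586]
ee_rot: [2.718, 1.574, 0.001]
contact_force: [1.3, 0.7, -0.8]
opening: 0.005
time_s: 13.4
tool_pos: [0.6536, -0.0002, 0.2572]
ee_rot: [2.719, 1.573, -0.0]
contact_force: [-0.8, -1.0, -0.2]
opening: 0.0
finger in tool axes from axis [ 188.    -1.6 -172.2] swung 109.9 F [-0.8 -1.  -0.2]
```

View pics/s11.png

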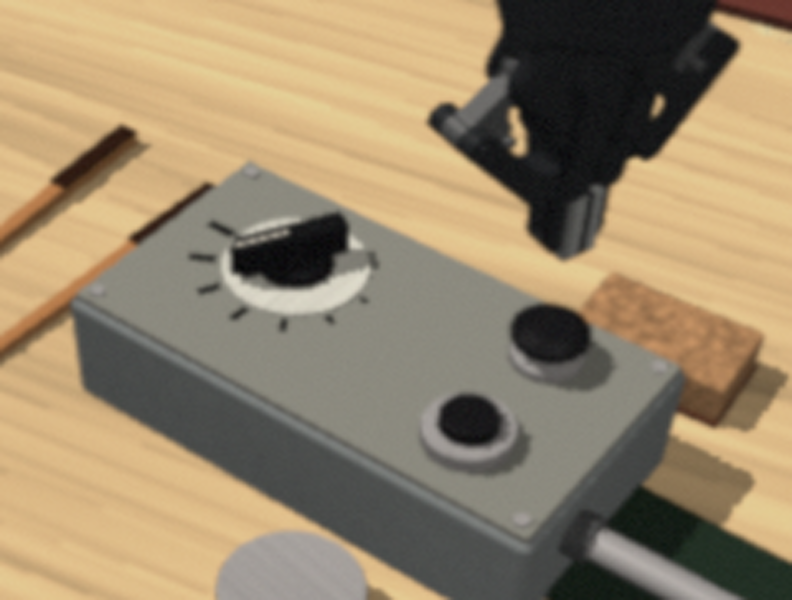

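View pics/top11.png

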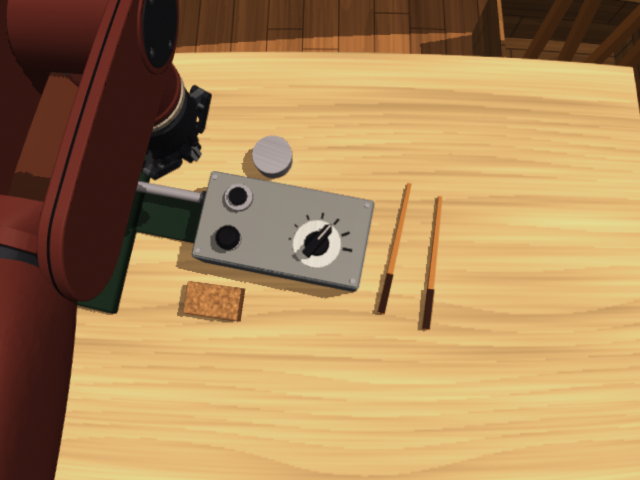

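View pics/wrist11.png

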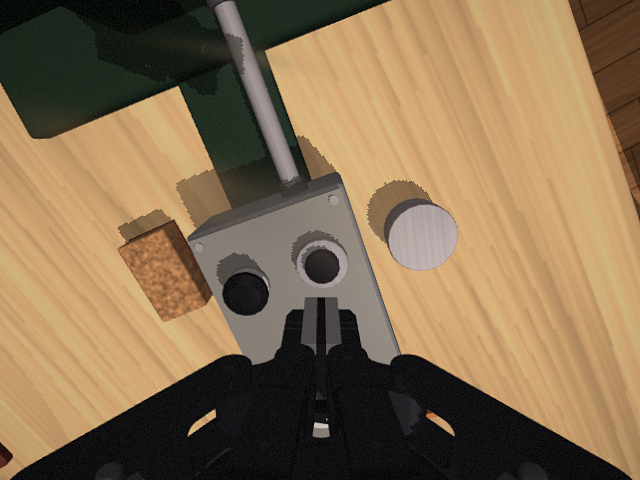

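While pressed, an extra 2 mm of command took the force from 11.5 to 20.7 N and the tip stayed at z 0.101, so the button was fully in. In these views the start button is out again, the handle is on the fifth mark, the blanks, block and tin lie at the same pixels as before, and the arm is clear.

```bash
python3 -c "
from bench import job_done
print(job_done())"
```

```text
the job is handed in; nothing more can be done
None
```

The sander is set to its fifth speed and started, and the job was handed in at about 13.5 s of robot time.

- **Selector:** With the fingers shut, I pushed one side of the handle clockwise from the first mark to the fifth in four separate clicks. The enlarged top view showed the handle on the fifth of the seven marks before I pressed start, and it was still there at the end.
- **Start button:** I pressed it once and let it go. The tip stopped at z 0.101 m, the fully-in height. Pressing further raised the force from 11.5 to 20.7 N without it sinking more. Afterwards it stood out again.
- **Other things:** The stop button was not touched as far as the pictures show. The two blanks, the sanding block and the tin looked unmoved in the last pictures. The force on the tool was about zero once the arm had lifted clear.

**Checks that disagreed:** The scene camera placed the box about 3–6 mm off from the top and wrist cameras, so I relied on those two. One later automatic button fit in a wrist picture was poor, and I did not use it. The press also showed up to about 12 N of sideways force, which I took to be friction on the button.

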